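# Line up the fired vases by height on the ware board

### The job

Line up the four terracotta vases on the row of white plaster discs in order of height, one standing upright on the middle of each disc: the tallest on the disc at the fire brick's end, then ever shorter towards the shortest at the tool tin's end. Set each one down gently instead of letting it drop, never knock one over, and leave the brick and the tin where they are.

Things in the scene. Friction and masses are not known exactly. Their poses are not given: they have to be found in the camera images.
- vase_a: Loose hollow vase of bare brown-red terracotta, open at the top: a plain straight beaker, 54 across all the way up. It is 62 mm tall in all, round, 0.15 to 0.55 kg, 5 mm walls. It stands upright on the bare table at the start. Origin: centre of its underside; z up along its axis. Grip from above across the outside of the top (54 mm).
- vase_b: Loose hollow vase of bare brown-red terracotta, open at the top: a round-bellied jar, belly 60 across below, straight collar 46 across for the top 32 mm. It is 86 mm tall in all, round, 0.15 to 0.55 kg, 5 mm walls. It stands upright on the bare table at the start. Origin: centre of its underside; z up along its axis. Grip from above across the outside of the top (46 mm).
- vase_c: Loose hollow vase of bare brown-red terracotta, open at the top: a tall straight cylinder 48 across with a foot flared to 60 (straight for the top 70 mm). It is 110 mm tall in all, round, 0.15 to 0.55 kg, 5 mm walls. It stands upright on the bare table at the start. Origin: centre of its underside; z up along its axis. Grip from above across the outside of the top (48 mm).
- vase_d: Loose hollow vase of bare brown-red terracotta, open at the top: a long-necked bottle vase, belly 62 across, straight neck 40 across for the top 39 mm. It is 134 mm tall in all, round, 0.15 to 0.55 kg, 5 mm walls. It stands upright on the bare table at the start. Origin: centre of its underside; z up along its axis. Grip from above across the outside of the top (40 mm).
- bat_1: Round white plaster disc, 80 mm across, 10 mm thick, fixed on a plywood board (150 x 430, 18 mm high) on the table. Four alike in a straight row, 105 mm centre to centre; this is number 1 from the robot's left (+y). Origin: centre of its underside, 18 mm above the table; its flat top is 10 mm above the origin. Its y axis points along the row towards bat_1's end, z up.
- bat_2: Round white plaster disc, 80 mm across, 10 mm thick, fixed on a plywood board (150 x 430, 18 mm high) on the table. Four alike in a straight row, 105 mm centre to centre; this is number 2 from the robot's left (+y). Origin: centre of its underside, 18 mm above the table; its flat top is 10 mm above the origin. Its y axis points along the row towards bat_1's end, z up.
- bat_3: Round white plaster disc, 80 mm across, 10 mm thick, fixed on a plywood board (150 x 430, 18 mm high) on the table. Four alike in a straight row, 105 mm centre to centre; this is number 3 from the robot's left (+y). Origin: centre of its underside, 18 mm above the table; its flat top is 10 mm above the origin. Its y axis points along the row towards bat_1's end, z up.
- bat_4: Round white plaster disc, 80 mm across, 10 mm thick, fixed on a plywood board (150 x 430, 18 mm high) on the table. Four alike in a straight row, 105 mm centre to centre; this is number 4 from the robot's left (+y). Origin: centre of its underside, 18 mm above the table; its flat top is 10 mm above the origin. Its y axis points along the row towards bat_1's end, z up.
- fire_brick: Loose grey half fire brick, 64 x 114 mm and 57 mm high, 0.8 kg, lying on the table just beyond one end of the row of discs (left or right, varies), about 128 mm from the centre of the last disc. It marks the end where the tallest vase belongs. Origin: centre of its underside.
- tool_tin: Loose open metal tin, 76 mm across and 100 mm high, 0.6 kg, with three wooden and black tool handles sticking out to 175 mm height; stands on the table just beyond the other end of the row, about 128 mm from the centre of the last disc. It marks the shortest vase's end. Origin: centre of its underside.
Mind the look-alikes: they are no part of the job. What is shaped like the vase_c but turquoise is not meant.

How it is judged:
At the end, for the whole second after the job is handed in: Counting from the fire brick's end, the discs carry the vases in falling order of height, each within 12 mm of its disc's centre, standing on the disc (underside 22 to 34 mm above the table), upright within 0.1 rad and at rest (((horizontal distance between fire_brick and bat_1 below 0.22 m and horizontal distance between vase_d and bat_1 below 0.012 m and horizontal distance between vase_c and bat_2 below 0.012 m and horizontal distance between vase_b and bat_3 below 0.012 m and horizontal distance between vase_a and bat_4 below 0.012 m) or (horizontal distance between fire_brick and bat_4 below 0.22 m and horizontal distance between vase_a and bat_1 below 0.012 m and horizontal distance between vase_b and bat_2 below 0.012 m and horizontal distance between vase_c and bat_3 below 0.012 m and horizontal distance between vase_d and bat_4 below 0.012 m)) and height (world z) of vase_a between 0.022 and 0.034 m and angle between each of vase_a, vase_b, vase_c, vase_d's own z axis and vertical below 0.1 rad and linear speed of each of vase_a, vase_b, vase_c, vase_d below 0.03 m/s and angular speed of each of vase_a, vase_b, vase_c, vase_d below 0.3 rad/s and height (world z) of vase_b between 0.022 and 0.034 m and height (world z) of vase_c between 0.022 and 0.034 m and height (world z) of vase_d between 0.022 and 0.034 m); the robot touches nothing.
It fails at once if a vase is knocked over (angle between any of vase_a, vase_b, vase_c, vase_d's own z axis and vertical above 0.6 rad).
It fails at once if the fire brick is shifted by more than 20 mm or tipped (distance of fire_brick from where it was at the start of the episode above 0.02 m or angle between fire_brick's own z axis and vertical above 0.3 rad).
It fails at once if the tool tin is shifted by more than 20 mm or tipped (distance of tool_tin from where it was at the start of the episode above 0.02 m or angle between tool_tin's own z axis and vertical above 0.3 rad).
It fails at once if a vase is let drop or flung (moves faster than 0.45 m/s while the fingers do not hold it: a fall of about 10 mm) ((contact force between the fingers and vase_a below 0.3 N and linear speed of vase_a above 0.45 m/s) or (contact force between the fingers and vase_b below 0.3 N and linear speed of vase_b above 0.45 m/s) or (contact force between the fingers and vase_c below 0.3 N and linear speed of vase_c above 0.45 m/s) or (contact force between the fingers and vase_d below 0.3 N and linear speed of vase_d above 0.45 m/s)).
It also fails if it takes over 88 s, if anything falls off the work surface, if the arm or the gripper's body presses on something with over 40 N, if the wrist force passes 120 N, or if a joint passes its speed limit or range.

### The arm

A 6-joint arm with a two-finger parallel gripper is mounted at the origin on the work surface. World frame = base frame: x ahead of the robot, y to its left, z up, the work surface at z = 0. Lengths are in m, angles in rad, forces in N, time in s.
With the tool pointing down it reaches from about 0.35 to 0.85 m from the base axis. Payload 8.1 kg.
Tool frame: the origin (TCP) lies at the very end of the fingers, on their centre line; the grasp point (between the pads) lies 19 mm behind it; z points along the fingers, y is the line along which they close (so a half turn about z gives the same grasp; the last joint's range is limited). The gripper opens to 93 mm and grips with 3 to 60 N. Pads are 15 mm wide; open, the fingers measure 128 mm over their backs; the gripper's body (75 mm by 188 mm) begins 65 mm behind the grasp point.
Start: joints at [-1.435, 0.13, 1.488, -0, 1.523, -0.085], TCP at [0.131, -0.585, 0.219] pointing down, gripper open.
Joint ranges: [-2.96, 2.96], [-0.89, 2.26], [0.02, 2.5], [-1.34, 4.48], [0, 2.73], [-2.66, 2.66]. Speed limits (rad/s): [2.39, 2.39, 2.79, 3.14, 3.14, 3.14].

### API

Orientations are given as a rotation vector (axis times angle).
In Python, from plant import robot gives the robot as it stands.
- The arm moves only by the tool play_rows, never from a script. Its argument "deltas" is one flat list of numbers, 5 for each row, row after row: the shift along the tool's x, y, z in mm, then the turn about the tool's z in degrees, then the finger opening in mm, from 0 to 93. A call has 1 to 10 rows; each row shifts and turns the commanded pose from where the row before left it, along the tool's axes as they then stand; what a row does not reach is not made up. A row lasts 1/12 s, in which the tool goes at most 41.7 mm and 7.16 degrees, less where a joint would pass 70% of its speed; a pose out of reach is approached as far as the arm can. A call with a gripper value outside its range is refused whole. The fingers move at their own pace and stop on an object; "newtons" is the grip in N (left out, the last holds). Time passes only in rows, so rows that do not move let the fingers close. It gives the time, the measured TCP pose, the force, the opening and the grip force at its end, in the units of the state.
- robot.read_state(): the state, without advancing time (a new reading comes with each control period).
- robot.read_camera(name): name is "side" or "top" or "wrist"; returns a dict with "pixels" (420x560x3 uint8, blue, green, red), "mtx" (3x3 intrinsics, pixels), "eye" and "rotation" of the camera in the world. Camera axes: x right, y up, looking along -z (the intrinsics and any distortion apply to the point x, -y, -z); pixel columns grow to the right and rows downward; lengths in m; the calibration is good to about 2 mm. A picture is of the moment at which its call begins. There is no depth.
- robot.close_job(): hands the job in; it is judged then, once.
The state is a dict: "t": time; "q": joint angles; "dq": joint speeds; "joint_torque": joint torques, N m; "tool_pos": TCP position; "orientation": TCP orientation; "force": force on the tool from outside, world axes, zero at the start; "wrist_torque": the same for the moment, N m; "opening": finger opening in m; "gripper_force": force on a finger pad.
Only numpy, scipy, OpenCV 4.12 (cv2) and the standard library are available. Lean on these libraries where they do the work, as an engineer would, in place of code of your own. Each camera call takes 0.05 s, during which the arm holds its last target. There are 200 camera calls.

## Working session

There is one attempt and no reset: what is moved stays moved. The work goes in short steps, Python scripts to look and compute and a tool call to move; the robot and the scene stay as the last step left them, time stands still between calls to the robot, and variables do not carry over. Pictures are saved under pics/ and viewed, at most 14 in all, crops included, and the job is handed in when it is done.

Besides the shell and the picture viewer there is one more tool, called after ">>>" by a JSON object that holds its "op" and its "data". play_rows: Moves the arm, as the interface text tells. Its arguments: {"type":"object","properties":{"deltas":{"type":"array"},"newtons":{"type":"number"}},"required":["deltas"]}

```bash
ls; mkdir -p pics; python3 - <<'E'
from plant import robot
import cv2
for n in ("top","side"):
    c=robot.read_camera(n); cv2.imwrite(f"pics/{n}0.png",c["pixels"]); print(n,c["mtx"],c["eye"],c["rotation"],[k for k in c])
s=robot.read_state();print(s)
E
```

```text
pics
top [[531.25757627   0.         277.71990098]
 [  0.         531.25757627 208.23306651]
 [  0.           0.           1.        ]] [ 0.37009964 -0.0167983   1.17251558] [ 0.14919395 -0.11111917 -1.56697453] ['pixels', 'mtx', 'eye', 'rotation']
side [[446.5591614    0.         277.98642254]
 [  0.         446.5591614  201.97990856]
 [  0.           0.           1.        ]] [ 0.41159188 -0.58558899  0.6966135 ] [ 0.75240334 -0.06543059 -0.21475121] ['pixels', 'mtx', 'eye', 'rotation']
{'t': 0.1, 'q': array([-1.43537366e+00,  1.31074713e-01,  1.48910248e+00, -2.17944350e-05,
        1.52301853e+00, -8.54151648e-02]), 'dq': array([-2.07245560e-03, -1.24485406e-03, -2.56834450e-03,  1.32727588e-03,
        8.37505154e-05,  1.56750817e-03]), 'joint_torque': array([ 2.51493282e-05, -5.61342251e+01, -4.93099487e+01,  7.71173160e-02,
        2.91946490e-02, -7.29737712e-05]), 'tool_pos': array([ 0.13136687, -0.58494074,  0.21773617]), 'orientation': array([-3.12086797e+00, -3.46011896e-01,  9.70893993e-05]), 'force': array([ 1.04392157,  0.56915121, -0.09991791]), 'wrist_torque': array([-0.04919285, -0.0070537 , -0.02817043]), 'gripper_force': 0.0, 'opening': 0.0929340057845728}
```

View pics/top0.png

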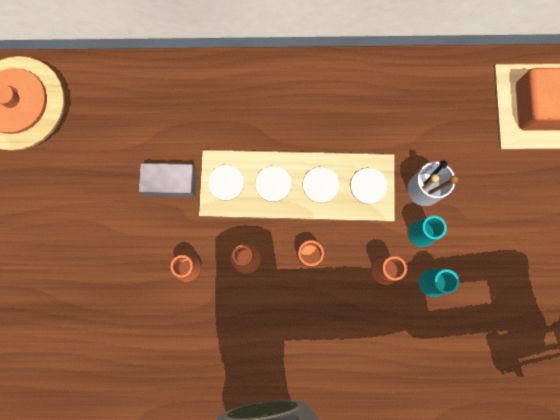

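View pics/side0.png

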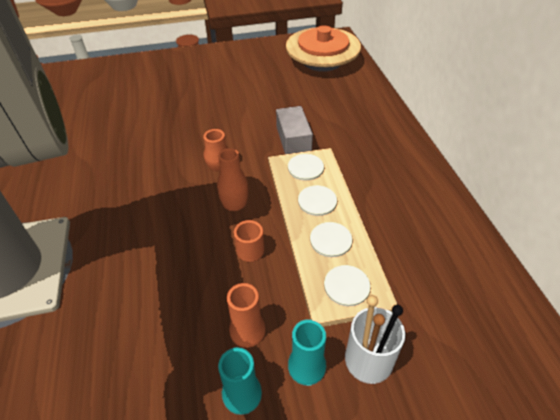

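The top picture shows, left to right, the rims of b (182,267), d (245,257, in shadow), a (311,253) and c (394,268). The discs are at (226,183), (273,184), (321,185) and (369,186), the brick at (167,180) and the tin at (433,183). The brick is at the bat_1 (+y) end.

What could be taken for vase_c: the terracotta (394,268), turquoise (433,229) and turquoise (445,281). I choose (394,268). I'll check it in a crop with the model outlines projected onto it.

```bash
cat > h.py <<'E'
import numpy as np, cv2
from scipy.spatial.transform import Rotation as R
def ray(c,uv):
    d=np.linalg.inv(c["mtx"])@[uv[0],uv[1],1]; return R.from_rotvec(c["rotation"]).apply(d*[1,-1,-1])
def onz(c,uv,z):
    d=ray(c,uv); return c["eye"]+d*(z-c["eye"][2])/d[2]
def proj(c,P):
    p=R.from_rotvec(c["rotation"]).inv().apply(np.atleast_2d(P)-c["eye"])*[1,-1,-1]
    q=p@c["mtx"].T; return q[:,:2]/q[:,2:]
def circ(c,im,xy,z,r,s,o,col):
    a=np.linspace(0,2*np.pi,60); P=np.c_[xy[0]+r*np.cos(a),xy[1]+r*np.sin(a),0*a+z]
    cv2.polylines(im,[np.round((proj(c,P)-o+.5)*s*8).astype(int)],True,col,1,cv2.LINE_AA,3)
V=dict(a=(.062,.027,.027),b=(.086,.023,.030),c=(.110,.024,.030),d=(.134,.020,.031)) # height, rim r, widest r
E
cat > look.py <<'E'
from h import *
from plant import robot
c=robot.read_camera("top"); s=robot.read_camera("side")
im=c["pixels"]; hsv=cv2.cvtColor(im,cv2.COLOR_BGR2HSV)
m=((hsv[...,1]<40)&(hsv[...,2]>170)).astype(np.uint8)
n,_,st,ce=cv2.connectedComponentsWithStats(m)
D=sorted([onz(c,ce[i],.028)[:2] for i in range(1,n) if 600<st[i,4]<1500 and 150<ce[i][1]<210 and 200<ce[i][0]<400],key=lambda p:-p[1])
print("discs",np.round(D,4),"steps",[np.linalg.norm(D[i+1]-D[i]).round(4) for i in range(len(D)-1)])
px=dict(a=(311,253),b=(182,267),c=(394,268),d=(245,257))
vis=cv2.resize(im[140:310,150:470],None,fx=2.5,fy=2.5,interpolation=cv2.INTER_CUBIC)
vs=cv2.resize(s["pixels"][110:410,180:420],None,fx=2,fy=2,interpolation=cv2.INTER_CUBIC)
for k,p in px.items():
    h,r,w=V[k]; xy=onz(c,p,h)[:2]; print(k,xy.round(4),np.hypot(*xy).round(3))
    for cc,v,sc,o in((c,vis,2.5,(150,140)),(s,vs,2,(180,110))):
        circ(cc,v,xy,h,r,sc,np.array(o),(0,255,0)); circ(cc,v,xy,0,{'a':.027}.get(k,.03),sc,np.array(o),(255,255,0))
for d in D: circ(c,vis,d,.028,.04,2.5,np.array((150,140)),(0,0,255)); circ(s,vs,d,.028,.04,2,np.array((180,110)),(0,0,255))
cv2.imwrite("pics/ov_top.png",vis); cv2.imwrite("pics/ov_side.png",vs)
E
python3 look.py
```

```text
discs [[ 0.6206  0.1267]
 [ 0.6179  0.0217]
 [ 0.615  -0.0833]
 [ 0.6121 -0.1881]] steps [np.float64(0.1051), np.float64(0.105), np.float64(0.1049)]
a [ 0.461  -0.0593] 0.465
b [0.4305 0.2054] 0.477
c [ 0.4274 -0.2214] 0.481
d [0.4473 0.0724] 0.453
```

View pics/ov_top.png

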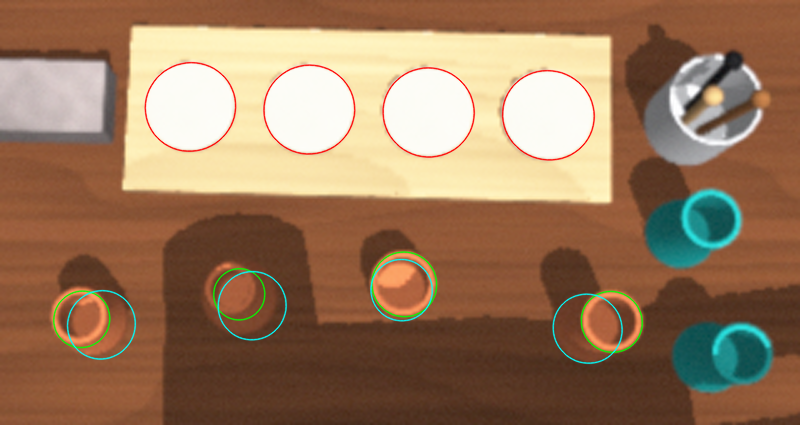

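View pics/ov_side.png

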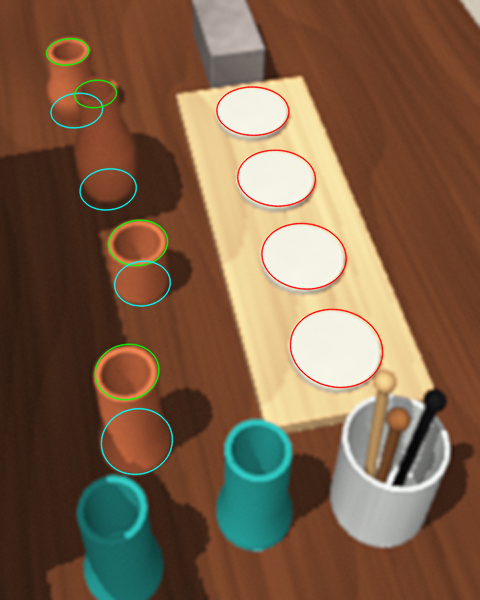

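The crop confirms c: the terracotta one at crop (612,322), with rim and foot matching. The rims of a, b and c and the disc outlines fit in both views. Only d, in shadow, is off, so I'll take a brightened crop of it.

```bash
python3 - <<'E'
from h import *
from plant import robot
out=[]
for n,(u,v) in (("top",(220,235)),("side",(205,140))):
    c=robot.read_camera(n); x=c["pixels"][v:v+50 if n=="top" else v+75,u:u+50]
    if n=="side": x=c["pixels"][v:v+50,u:u+50]
    x=cv2.resize(x,None,fx=8,fy=8,interpolation=cv2.INTER_CUBIC); x=np.clip(((x/255.)**.6)*255*1.2,0,255).astype(np.uint8)
    for xy in ((.4473,.0724),(.4553,.0787)):
        circ(c,x,xy,.134,.02,8,np.array((u,v)),(0,255,0)); 
    out.append(x)
cv2.imwrite("pics/d.png",np.hstack(out))
E
```

```text
(no output)
```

View pics/d.png

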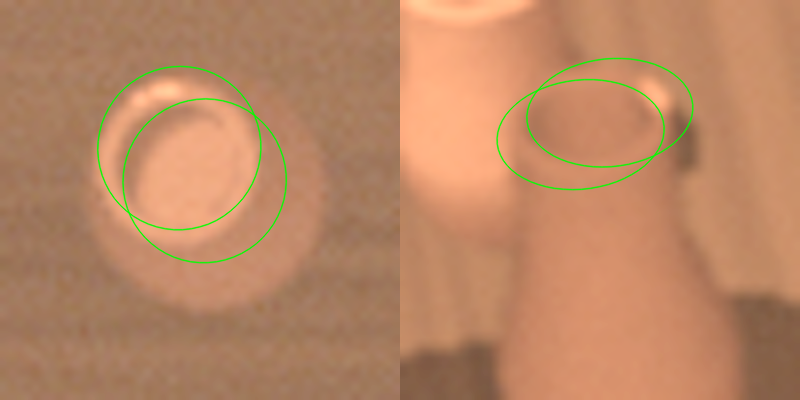

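d's rim sits at about (0.4528, 0.0779) in both views. b, c and a are at (0.4305, 0.2054), (0.4274, −0.2214) and (0.461, −0.0593).

With the tool turned so tool x = world +y and tool y = world +x, the fingers close across the row and the gripper stays clear of the neighbours and the tin. I'll turn first.

>>> {"op": "play_rows", "data": {"deltas": [0, 0, 0, -7, 93, 0, 0, 0, -7, 93, 0, 0, 0, -7, 93, 0, 0, 0, -7, 93, 0, 0, 0, -7, 93, 0, 0, 0, -7, 93, 0, 0, 0, -7, 93, 0, 0, 0, -7, 93, 0, 0, 0, -7, 93, 0, 0, 0, -7, 93], "newtons": 25}}

```text
t: 1.13
tool_pos: [0.1314, -0.5854, 0.2185]
orientation: [-2.353, -2.082, -0.0]
force: [0.3, -0.5, -0.3]
opening: 0.0931
gripper_force: 0.0
```

>>> {"op": "play_rows", "data": {"deltas": [0, 0, 0, -7, 93, 0, 0, 0, -0.4, 93, 0, 0, 0, 0, 93]}}

```text
t: 1.38
tool_pos: [0.1314, -0.5854, 0.2186]
orientation: [-2.224, -2.219, -0.0]
force: [-0.4, -0.7, 0.8]
opening: 0.0932
gripper_force: 0.0
```

>>> {"op": "play_rows", "data": {"deltas": [20, 15, 0, 0, 93, 30, 20, 0, 0, 93, 33, 20, 0, 0, 93, 33, 20, 0, 0, 93, 33, 20, 0, 0, 93, 33, 20, 0, 0, 93, 33, 20, 0, 0, 93, 33, 20, 0, 0, 93, 33, 20, 0, 0, 93, 33, 20, 0, 0, 93]}}

```text
t: 2.22
tool_pos: [0.3267, -0.2696, 0.2188]
orientation: [2.226, 2.216, 0.0]
force: [0.4, -0.2, -0.1]
opening: 0.0932
gripper_force: 0.0
```

>>> {"op": "play_rows", "data": {"deltas": [33, 16, 0, 0, 70, 33, 16, 0, 0, 70, 33, 16, 0, 0, 70, 33, 16, 0, 0, 70, 33, 16, 0, 0, 70, 33, 16, 0, 0, 70, 33, 16, 0, 0, 70, 33, 10, 0, 0, 70, 33, 4, 0, 0, 70, 33, 0, 0, 0, 70]}}

```text
t: 3.05
tool_pos: [0.4523, 0.0607, 0.2187]
orientation: [2.225, 2.217, 0.001]
force: [0.1, -0.3, -0.1]
opening: 0.0703
gripper_force: 0.0
```

>>> {"op": "play_rows", "data": {"deltas": [15, 0, 0, 0, 70, 5, 0, 0, 0, 70, 0, 0, 0, 0, 70]}}

```text
t: 3.3
tool_pos: [0.4517, 0.0797, 0.2186]
orientation: [2.221, 2.222, -0.0]
force: [-0.5, -1.2, -0.4]
opening: 0.0704
gripper_force: 0.0
```

```bash
python3 - <<'E'
from h import *
from plant import robot
c=robot.read_camera("wrist"); im=c["pixels"].copy()
circ(c,im,(.4528,.0779),.134,.02,1,np.zeros(2),(0,255,0)); circ(c,im,robot.read_state()["tool_pos"][:2],.134,.003,1,np.zeros(2),(255,0,0))
cv2.imwrite("pics/w1.png",im)
E
```

```text
(no output)
```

View pics/w1.png

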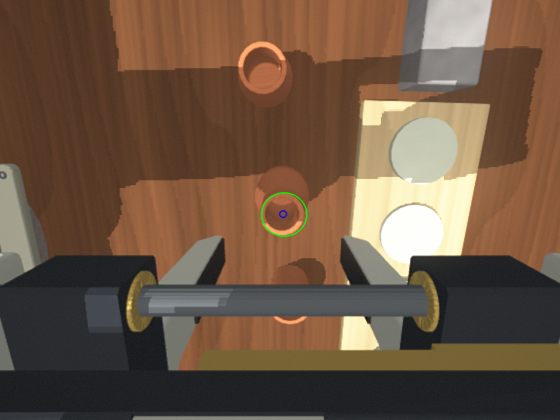

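The wrist view shows d's rim at about (283,213), matching my estimate to within a millimetre or so. Going down to TCP z 0.097.

>>> {"op": "play_rows", "data": {"deltas": [-2, 1, 10, 0, 70, 0, 0, 20, 0, 70, 0, 0, 25, 0, 70, 0, 0, 25, 0, 70, 0, 0, 20, 0, 70, 0, 0, 15, 0, 70, 0, 0, 6, 0, 60, 0, 0, 0, 0, 50]}}

```text
t: 4.02
tool_pos: [0.4513, 0.0755, 0.0954]
orientation: [-2.221, -2.218, 0.005]
force: [0.0, 0.2, -0.2]
opening: 0.0613
gripper_force: 0.0
```

>>> {"op": "play_rows", "data": {"deltas": [0, 0, 0, 0, 45, 0, 0, 0, 0, 40, 0, 0, 0, 0, 36, 0, 0, 0, 0, 30, 0, 0, 0, 0, 30, 0, 0, 0, 0, 30]}}

```text
t: 4.52
tool_pos: [0.4537, 0.0769, 0.0988]
orientation: [2.219, 2.222, 0.002]
force: [-1.4, -0.2, 5.8]
opening: 0.0396
gripper_force: 24.9
```

>>> {"op": "play_rows", "data": {"deltas": [0, 0, -5, 0, 30, 0, 0, -10, 0, 30, 0, 0, -15, 0, 30, 0, 0, -15, 0, 30, 0, 0, -5, 0, 30, 0, 0, 0, 0, 30]}}

```text
t: 5.02
tool_pos: [0.4539, 0.077, 0.1495]
orientation: [2.219, 2.221, 0.004]
force: [0.5, -0.4, -3.9]
opening: 0.0396
gripper_force: 24.9
```

>>> {"op": "play_rows", "data": {"deltas": [2, 7, 0, 0, 30, 5, 17, 0, 0, 30, 7, 24, 0, 0, 30, 8, 27, 0, 0, 30, 8, 27, 0, 0, 30, 8, 27, 0, 0, 30, 6, 20, 0, 0, 30, 4, 12, 0, 0, 30, 1, 6, 0, 0, 30, 0, 0, 0, 0, 30]}}

```text
t: 5.85
tool_pos: [0.62, 0.1262, 0.1457]
orientation: [-2.219, -2.222, 0.003]
force: [-1.0, -0.3, -4.1]
opening: 0.04
gripper_force: 25.0
```

>>> {"op": "play_rows", "data": {"deltas": [0, 0, 0, 0, 30, 0, 0, 0, 0, 30, 0, 0, 0, 0, 30]}}

```text
t: 6.1
tool_pos: [0.619, 0.1258, 0.1475]
orientation: [-2.22, -2.222, 0.001]
force: [-0.3, -0.5, -3.9]
opening: 0.0398
gripper_force: 25.0
```

>>> {"op": "play_rows", "data": {"deltas": [0, 1.5, 4, 0, 30, 0, 0, 6, 0, 30, 0, 0, 5, 0, 30, 0, 0, 2, 0, 30, 0, 0, 1, 0, 30, 0, 0, 0, 0, 30, 0, 0, 0, 0, 30]}}

```text
t: 6.68
tool_pos: [0.6213, 0.126, 0.1297]
orientation: [-2.22, -2.222, 0.0]
force: [-0.7, 0.3, -3.5]
opening: 0.0398
gripper_force: 25.0
```

>>> {"op": "play_rows", "data": {"deltas": [0, 0, 0.5, 0, 30, 0, 0, 0.5, 0, 30, 0, 0, 0, 0, 30]}}

```text
t: 6.93
tool_pos: [0.6214, 0.126, 0.1288]
orientation: [2.22, 2.222, 0.0]
force: [0.1, 0.8, -3.9]
opening: 0.0401
gripper_force: 25.0
```

>>> {"op": "play_rows", "data": {"deltas": [0, 0, 0.5, 0, 30, 0, 0, 0.5, 0, 30, 0, 0, 0, 0, 30]}}

```text
t: 7.18
tool_pos: [0.6213, 0.126, 0.1275]
orientation: [-2.22, -2.222, 0.0]
force: [-0.2, -0.5, -3.2]
opening: 0.04
gripper_force: 25.0
```

>>> {"op": "play_rows", "data": {"deltas": [0, 0, 0.5, 0, 30, 0, 0, 0.5, 0, 30, 0, 0, 0, 0, 30]}}

```text
t: 7.43
tool_pos: [0.6214, 0.1261, 0.127]
orientation: [2.22, 2.222, 0.0]
force: [-0.6, 1.3, -0.5]
opening: 0.0402
gripper_force: 25.0
```

>>> {"op": "play_rows", "data": {"deltas": [0, 0, 0.5, 0, 30, 0, 0, 0.5, 0, 30, 0, 0, 0, 0, 30]}}

```text
t: 7.68
tool_pos: [0.6216, 0.1261, 0.127]
orientation: [2.22, 2.222, 0.001]
force: [-3.9, 0.3, 6.1]
opening: 0.0397
gripper_force: 25.0
```

d rests on bat_1: the force turned from −3.9 N to +6 N. Releasing and rising.

>>> {"op": "play_rows", "data": {"deltas": [0, 0, -1, 0, 42, 0, 0, 0, 0, 48, 0, 0, 0, 0, 60, 0, 0, 0, 0, 75, 0, 0, 0, 0, 75, 0, 0, 0, 0, 75]}}

```text
t: 8.18
tool_pos: [0.6213, 0.126, 0.1266]
orientation: [2.22, 2.222, 0.0]
force: [-0.3, 0.6, -0.7]
opening: 0.0701
gripper_force: 0.0
```

>>> {"op": "play_rows", "data": {"deltas": [0, 0, -8, 0, 75, 0, 0, -15, 0, 75, 0, 0, -20, 0, 75, 0, 0, -20, 0, 75, 0, 0, -15, 0, 75, -10, -6, -10, 0, 75, -20, -11, 0, 0, 75, -30, -17, 0, 0, 75, -32, -18, 0, 0, 75, -32, -18, 0, 0, 75]}}

```text
t: 9.02
tool_pos: [0.5507, 0.0012, 0.2154]
orientation: [2.219, 2.223, 0.001]
force: [0.0, -0.4, 0.2]
opening: 0.075
gripper_force: 0.0
```

>>> {"op": "play_rows", "data": {"deltas": [-32, -18, 0, 0, 75, -32, -18, 0, 0, 75, -32, -18, 0, 0, 75, -32, -18, 0, 0, 75, -32, -18, 0, 0, 75, -30, -17, 0, 0, 75, -20, -11, 0, 0, 75, -10, -6, 0, 0, 75, -3, 0, 0, 0, 75, 0, 0, 0, 0, 75]}}

```text
t: 9.85
tool_pos: [0.4279, -0.2214, 0.215]
orientation: [2.222, 2.221, 0.001]
force: [0.2, -0.3, -0.2]
opening: 0.0753
gripper_force: 0.0
```

>>> {"op": "play_rows", "data": {"deltas": [0, 0, 0, 0, 75, 0, 0, 0, 0, 75]}}

```text
t: 10.02
tool_pos: [0.4283, -0.22, 0.2146]
orientation: [-2.219, -2.224, -0.001]
force: [-0.8, -0.5, -0.1]
opening: 0.0748
gripper_force: 0.0
```

```bash
python3 - <<'E'
from h import *
from plant import robot
c=robot.read_camera("wrist"); im=c["pixels"].copy()
circ(c,im,(.4274,-.2214),.11,.024,1,np.zeros(2),(0,255,0)); circ(c,im,robot.read_state()["tool_pos"][:2],.11,.003,1,np.zeros(2),(255,0,0))
c=robot.read_camera("side");x=c["pixels"].copy();D=(.6206,.1267);circ(c,x,D,.162,.02,1,np.zeros(2),(0,255,0));circ(c,x,D,.028,.04,1,np.zeros(2),(0,0,255))
cv2.imwrite("pics/w2.png",np.hstack([im[60:420,100:500],x[:360,140:540]]))
E
```

```text
(no output)
```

View pics/w2.png

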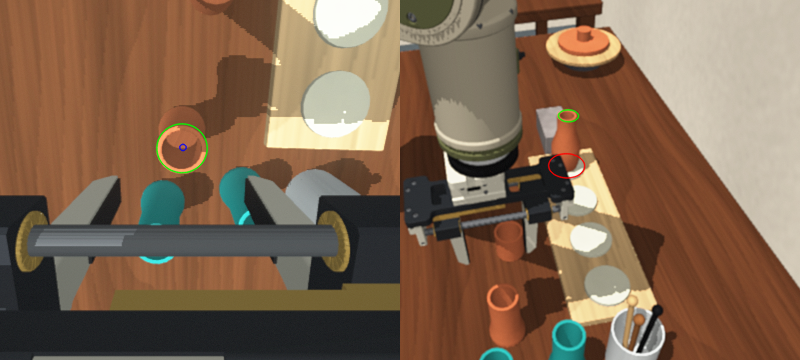

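d stands centred on bat_1 (side crop, rim at (568,116)). c's rim at (182,148) in the wrist crop matches the estimate. Descending 145 mm on c.

>>> {"op": "play_rows", "data": {"deltas": [-1, -1, 10, 0, 75, 0, 0, 20, 0, 75, 0, 0, 25, 0, 75, 0, 0, 30, 0, 75, 0, 0, 25, 0, 75, 0, 0, 20, 0, 75, 0, 0, 10, 0, 70, 0, 0, 5, 0, 65, 0, 0, 0, 0, 60, 0, 0, 0, 0, 56]}}

```text
t: 10.95
tool_pos: [0.4272, -0.2224, 0.0705]
orientation: [2.219, 2.222, 0.0]
force: [0.6, 0.3, 0.1]
opening: 0.0584
gripper_force: 0.0
```

>>> {"op": "play_rows", "data": {"deltas": [0, 0, 0, 0, 52, 0, 0, 0, 0, 48, 0, 0, 0, 0, 44, 0, 0, 0, 0, 38, 0, 0, 0, 0, 38, 0, 0, 0, 0, 38]}}

```text
t: 11.45
tool_pos: [0.4274, -0.2228, 0.071]
orientation: [2.219, 2.221, 0.001]
force: [-0.9, 1.0, 6.7]
opening: 0.0476
gripper_force: 25.0
```

>>> {"op": "play_rows", "data": {"deltas": [0, 0, -5, 0, 38, 0, 0, -10, 0, 38, 0, 0, -15, 0, 38, 0, 0, -15, 0, 38, 0, 0, -10, 0, 38, 0, 0, -5, 0, 38, 0, 0, 0, 0, 38, 0, 0, 0, 0, 38]}}

```text
t: 12.12
tool_pos: [0.4265, -0.2221, 0.1295]
orientation: [-2.22, -2.222, 0.0]
force: [-0.1, -0.3, -4.1]
opening: 0.0475
gripper_force: 25.0
```

>>> {"op": "play_rows", "data": {"deltas": [12, 10, 0, 0, 38, 22, 17, 0, 0, 38, 26, 20, 0, 0, 38, 26, 20, 0, 0, 38, 26, 20, 0, 0, 38, 26, 20, 0, 0, 38, 26, 20, 0, 0, 38, 26, 20, 0, 0, 38, 26, 21, 0, 0, 38, 17, 14, 0, 0, 38]}}

```text
t: 12.95
tool_pos: [0.6089, 0.0138, 0.1279]
orientation: [-2.218, -2.222, 0.001]
force: [0.7, -0.0, -3.8]
opening: 0.0477
gripper_force: 25.0
```

>>> {"op": "play_rows", "data": {"deltas": [8, 7, 0, 0, 38, 2, 2, 0, 0, 38, 0, 0, 5, 0, 38, 0, 0, 10, 0, 38, 0, 0, 7, 0, 38, 0, 0, 3, 0, 38, 0, 0, 2, 0, 38, 0, 0, 0, 0, 38, 0, 0, 0, 0, 38]}}

```text
t: 13.7
tool_pos: [0.6173, 0.0206, 0.1028]
orientation: [2.221, 2.222, 0.0]
force: [-0.2, -0.8, -4.1]
opening: 0.0479
gripper_force: 25.0
```

>>> {"op": "play_rows", "data": {"deltas": [0, 0, 1, 0, 38, 0, 0, 0.5, 0, 38, 0, 0, 0, 0, 38]}}

```text
t: 13.95
tool_pos: [0.6176, 0.021, 0.1014]
orientation: [2.22, 2.222, 0.001]
force: [-0.4, 0.6, -3.6]
opening: 0.0479
gripper_force: 25.0
```

Expected contact is at about z 0.099.

>>> {"op": "play_rows", "data": {"deltas": [0, 0, 0.5, 0, 38, 0, 0, 0.5, 0, 38, 0, 0, 0.5, 0, 38, 0, 0, 0, 0, 38]}}

```text
t: 14.28
tool_pos: [0.6173, 0.021, 0.0995]
orientation: [-2.22, -2.222, 0.0]
force: [0.1, -0.2, -4.4]
opening: 0.0478
gripper_force: 25.0
```

>>> {"op": "play_rows", "data": {"deltas": [0, 0, 0.5, 0, 38, 0, 0, 0.5, 0, 38, 0, 0, 0, 0, 38]}}

```text
t: 14.53
tool_pos: [0.6175, 0.021, 0.0991]
orientation: [2.22, 2.222, 0.0]
force: [-2.8, 1.7, 1.5]
opening: 0.0474
gripper_force: 25.0
```

>>> {"op": "play_rows", "data": {"deltas": [0, 0, -0.5, 0, 50, 0, 0, 0, 0, 58, 0, 0, 0, 0, 75, 0, 0, 0, 0, 75, 0, 0, 0, 0, 75]}}

```text
t: 14.95
tool_pos: [0.6176, 0.021, 0.0993]
orientation: [2.22, 2.222, 0.0]
force: [0.0, 0.1, -0.5]
opening: 0.0716
gripper_force: 0.0
```

>>> {"op": "play_rows", "data": {"deltas": [0, 0, -8, 0, 75, 0, 0, -15, 0, 75, 0, 0, -22, 0, 75, 0, 0, -25, 0, 75, 0, 0, -20, 0, 75, 0, 0, -10, 0, 75, 10, -10, -5, 0, 75, 18, -18, 0, 0, 75, 24, -24, 0, 0, 75, 24, -25, 0, 0, 75]}}

```text
t: 15.78
tool_pos: [0.5395, 0.0972, 0.2039]
orientation: [-2.222, -2.221, 0.0]
force: [-0.5, 0.1, 0.8]
opening: 0.0749
gripper_force: 0.0
```

>>> {"op": "play_rows", "data": {"deltas": [24, -25, 0, 0, 75, 24, -25, 0, 0, 75, 24, -25, 0, 0, 75, 20, -20, 0, 0, 75, 12, -12, 0, 0, 75, 4, -3, 0, 0, 75, 0, 0, 0, 0, 75, 0, 0, 0, 0, 75]}}

```text
t: 16.45
tool_pos: [0.4306, 0.2045, 0.2042]
orientation: [2.22, 2.223, 0.0]
force: [-0.0, -0.1, -0.4]
opening: 0.0751
gripper_force: 0.0
```

```bash
python3 - <<'E'
from h import *
from plant import robot
c=robot.read_camera("wrist"); im=c["pixels"].copy()
circ(c,im,(.4305,.2054),.086,.023,1,np.zeros(2),(0,255,0)); circ(c,im,robot.read_state()["tool_pos"][:2],.086,.003,1,np.zeros(2),(255,0,0))
c=robot.read_camera("side");x=c["pixels"].copy()
for D,h,r in(((.6206,.1267),.162,.02),((.6179,.0217),.138,.024)):circ(c,x,D,h,r,1,np.zeros(2),(0,255,0));circ(c,x,D,.028,.04,1,np.zeros(2),(0,0,255))
cv2.imwrite("pics/w3.png",np.hstack([im[60:420,100:500],x[:360,140:540]])); print(robot.read_state()["tool_pos"])
E
```

```text
[0.4309951  0.2040511  0.20410723]
```

View pics/w3.png

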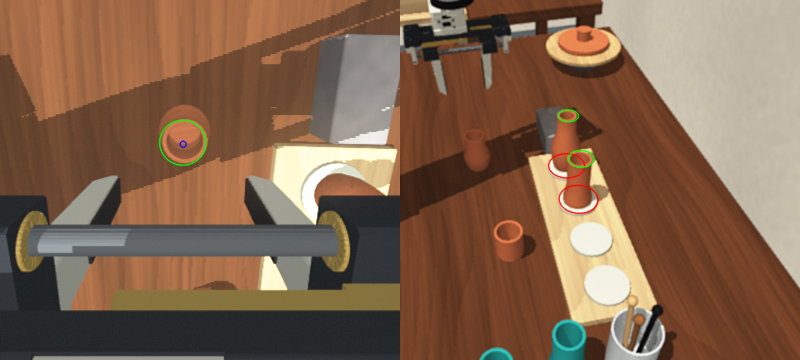

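c and d stand on their discs, with rims at (580,159) and (568,116). b's rim matches at (183,143). Gripping b.

>>> {"op": "play_rows", "data": {"deltas": [1, 0, 10, 0, 75, 0, 0, 20, 0, 75, 0, 0, 25, 0, 75, 0, 0, 30, 0, 75, 0, 0, 25, 0, 75, 0, 0, 20, 0, 75, 0, 0, 13, 0, 70, 0, 0, 5, 0, 65, 0, 0, 0, 0, 58, 0, 0, 0, 0, 54]}}

```text
t: 17.38
tool_pos: [0.4305, 0.2055, 0.0562]
orientation: [-2.221, -2.222, 0.0]
force: [-0.1, 0.5, 1.0]
opening: 0.0568
gripper_force: 0.0
```

>>> {"op": "play_rows", "data": {"deltas": [0, 0, 0, 0, 50, 0, 0, 0, 0, 46, 0, 0, 0, 0, 42, 0, 0, 0, 0, 36, 0, 0, 0, 0, 36, 0, 0, 0, 0, 36]}}

```text
t: 17.88
tool_pos: [0.4316, 0.2062, 0.0575]
orientation: [2.219, 2.221, 0.004]
force: [2.2, 0.3, 6.6]
opening: 0.0457
gripper_force: 25.0
```

>>> {"op": "play_rows", "data": {"deltas": [0, 0, -5, 0, 36, 0, 0, -10, 0, 36, 0, 0, -18, 0, 36, 0, 0, -24, 0, 36, 0, 0, -18, 0, 36, 0, 0, -10, 0, 36, 0, 0, -5, 0, 36, 0, 0, 0, 0, 36, 0, 0, 0, 0, 36]}}

```text
t: 18.63
tool_pos: [0.4296, 0.2057, 0.1453]
orientation: [-2.22, -2.222, 0.002]
force: [0.7, -1.0, -3.6]
opening: 0.0455
gripper_force: 25.0
```

>>> {"op": "play_rows", "data": {"deltas": [-10, 0, 0, 0, 36, -20, 0, 0, 0, 36, -28, 0, 0, 0, 36, -32, 0, 0, 0, 36, -34, 0, 0, 0, 36, -34, 0, 0, 0, 36, -34, 0, 0, 0, 36, -32, 0, 0, 0, 36, -28, 0, 0, 0, 36, -20, 0, 0, 0, 36]}}

```text
t: 19.47
tool_pos: [0.429, -0.0689, 0.1448]
orientation: [-2.221, -2.22, 0.003]
force: [-0.3, -0.2, -4.0]
opening: 0.0454
gripper_force: 25.0
```

>>> {"op": "play_rows", "data": {"deltas": [-12, 5, 0, 0, 36, -5, 10, 0, 0, 36, 0, 20, 0, 0, 36, 0, 26, 0, 0, 36, 0, 29, 0, 0, 36, 0, 29, 0, 0, 36, 0, 26, 0, 0, 36, 0, 22, 0, 0, 36, 0, 13, 0, 0, 36, 0, 5, 0, 0, 36]}}

```text
t: 20.3
tool_pos: [0.6165, -0.0826, 0.1443]
orientation: [-2.218, -2.222, 0.001]
force: [-0.3, 0.4, -2.6]
opening: 0.0452
gripper_force: 25.0
```

>>> {"op": "play_rows", "data": {"deltas": [0, 0, 5, 0, 36, 0, 0, 12, 0, 36, 0, 0, 16, 0, 36, 0, 0, 12, 0, 36, 0, 0, 6, 0, 36, 0, 0, 3, 0, 36, 0, 0, 1, 0, 36, 0, 0, 0, 0, 36, 0, 0, 0, 0, 36]}}

```text
t: 21.05
tool_pos: [0.616, -0.0831, 0.0921]
orientation: [2.22, 2.222, 0.001]
force: [-0.6, -0.6, -3.2]
opening: 0.0453
gripper_force: 25.0
```

>>> {"op": "play_rows", "data": {"deltas": [0, -1, 2, 0, 36, 0, 0, 1.5, 0, 36, 0, 0, 1, 0, 36, 0, 0, 0, 0, 36, 0, 0, 0, 0, 36]}}

```text
t: 21.47
tool_pos: [0.6144, -0.083, 0.0866]
orientation: [-2.22, -2.222, 0.0]
force: [-0.6, 0.3, -3.5]
opening: 0.0452
gripper_force: 25.0
```

>>> {"op": "play_rows", "data": {"deltas": [0, 0, 0.5, 0, 36, 0, 0, 0.5, 0, 36, 0, 0, 0.5, 0, 36, 0, 0, 0, 0, 36]}}

```text
t: 21.8
tool_pos: [0.6146, -0.083, 0.0855]
orientation: [2.22, 2.222, 0.0]
force: [-0.9, 1.4, 0.3]
opening: 0.0452
gripper_force: 25.0
```

>>> {"op": "play_rows", "data": {"deltas": [0, 0, 0.5, 0, 36, 0, 0, 0.5, 0, 36, 0, 0, 0, 0, 36]}}

```text
t: 22.05
tool_pos: [0.6148, -0.0831, 0.0854]
orientation: [2.22, 2.222, 0.001]
force: [-2.3, 0.6, 6.6]
opening: 0.0453
gripper_force: 25.0
```

b is down. Releasing, then on to a.

>>> {"op": "play_rows", "data": {"deltas": [0, 0, -1, 0, 48, 0, 0, 0, 0, 55, 0, 0, 0, 0, 75, 0, 0, 0, 0, 75, 0, 0, 0, 0, 75]}}

```text
t: 22.47
tool_pos: [0.6145, -0.083, 0.085]
orientation: [-2.22, -2.222, -0.0]
force: [0.5, -0.9, 0.2]
opening: 0.0702
gripper_force: 0.0
```

>>> {"op": "play_rows", "data": {"deltas": [0, 0, -8, 0, 80, 0, 0, -15, 0, 80, 0, 0, -22, 0, 80, 0, 0, -25, 0, 80, 0, 0, -20, 0, 80, 2, -10, -5, 0, 80, 4, -24, 0, 0, 80, 5, -32, 0, 0, 80, 5, -34, 0, 0, 80, 4, -30, 0, 0, 80]}}

```text
t: 23.3
tool_pos: [0.4829, -0.0628, 0.1804]
orientation: [2.22, 2.223, 0.0]
force: [-0.3, 0.2, 1.2]
opening: 0.0794
gripper_force: 0.0
```

>>> {"op": "play_rows", "data": {"deltas": [4, -18, 0, 0, 80, 0, -6, 0, 0, 80, 0, 0, 0, 0, 80, 0, 0, 0, 0, 80]}}

```text
t: 23.63
tool_pos: [0.4614, -0.0594, 0.181]
orientation: [2.219, 2.221, 0.002]
force: [0.4, 0.0, 0.3]
opening: 0.0798
gripper_force: 0.0
```

```bash
python3 - <<'E'
from h import *
from plant import robot
c=robot.read_camera("wrist"); im=c["pixels"].copy()
circ(c,im,(.461,-.0593),.062,.027,1,np.zeros(2),(0,255,0)); circ(c,im,robot.read_state()["tool_pos"][:2],.062,.003,1,np.zeros(2),(255,0,0))
cv2.imwrite("pics/w4.png",im); print(robot.read_state()["tool_pos"])
E
```

```text
[ 0.46155566 -0.05943775  0.18078738]
```

View pics/w4.png

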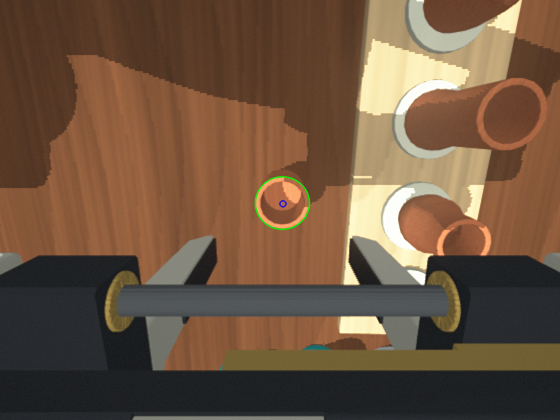

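a's rim at (283,203) matches; b, c and d stand on their discs. Gripping a.

>>> {"op": "play_rows", "data": {"deltas": [0, 0, 10, 0, 80, 0, 0, 20, 0, 80, 0, 0, 25, 0, 80, 0, 0, 30, 0, 80, 0, 0, 30, 0, 80, 0, 0, 20, 0, 80, 0, 0, 13, 0, 75, 0, 0, 5, 0, 70, 0, 0, 0, 0, 66, 0, 0, 0, 0, 62]}}

```text
t: 24.52
tool_pos: [0.4608, -0.0592, 0.0271]
orientation: [-2.22, -2.222, 0.0]
force: [-0.0, 0.9, 0.6]
opening: 0.0637
gripper_force: 0.0
```

>>> {"op": "play_rows", "data": {"deltas": [0, 0, 0, 0, 58, 0, 0, 0, 0, 54, 0, 0, 0, 0, 50, 0, 0, 0, 0, 44, 0, 0, 0, 0, 44, 0, 0, 0, 0, 44]}}

```text
t: 25.02
tool_pos: [0.4615, -0.0594, 0.0283]
orientation: [2.219, 2.221, 0.002]
force: [-0.7, -0.1, 5.9]
opening: 0.0536
gripper_force: 25.0
```

>>> {"op": "play_rows", "data": {"deltas": [0, 0, -5, 0, 44, 0, 0, -10, 0, 44, 0, 0, -15, 0, 44, 0, 0, -15, 0, 44, 0, 0, -10, 0, 44, 0, 0, -5, 0, 44, 0, 0, 0, 0, 44, 0, 0, 0, 0, 44]}}

```text
t: 25.68
tool_pos: [0.4604, -0.0591, 0.087]
orientation: [2.22, 2.222, 0.0]
force: [0.6, 1.0, -3.5]
opening: 0.0532
gripper_force: 25.0
```

>>> {"op": "play_rows", "data": {"deltas": [-8, 0, 0, 0, 44, -16, 0, 0, 0, 44, -24, 0, 0, 0, 44, -27, 0, 0, 0, 44, -26, 0, 0, 0, 44, -17, 2, 0, 0, 44, -8, 6, 0, 0, 44, -3, 14, 0, 0, 44, 0, 22, 0, 0, 44, 0, 27, 0, 0, 44]}}

```text
t: 26.52
tool_pos: [0.5312, -0.1883, 0.0859]
orientation: [-2.221, -2.219, 0.001]
force: [-0.3, -0.5, -1.7]
opening: 0.0533
gripper_force: 25.0
```

>>> {"op": "play_rows", "data": {"deltas": [0, 28, 0, 0, 44, 0, 24, 0, 0, 44, 0, 17, 0, 0, 44, 0, 9, 0, 0, 44, 0, 2, 0, 0, 44, 0, 0, 5, 0, 44, 0, 0, 8, 0, 44, 0, 0, 7, 0, 44, 0, 0, 4, 0, 44, 0, 0, 2, 0, 44]}}

```text
t: 27.35
tool_pos: [0.6101, -0.1877, 0.0594]
orientation: [-2.219, -2.22, 0.002]
force: [-0.5, -0.3, -3.0]
opening: 0.0536
gripper_force: 25.0
```

>>> {"op": "play_rows", "data": {"deltas": [0, 0, 0, 0, 44, 0, 0, 0, 0, 44]}}

```text
t: 27.52
tool_pos: [0.6114, -0.1881, 0.0611]
orientation: [-2.221, -2.222, 0.0]
force: [0.6, -0.2, -2.3]
opening: 0.0532
gripper_force: 25.0
```

Contact expected at about z 0.056.

>>> {"op": "play_rows", "data": {"deltas": [0, 0, 1.5, 0, 44, 0, 0, 1, 0, 44, 0, 0, 0.5, 0, 44, 0, 0, 0, 0, 44, 0, 0, 0, 0, 44]}}

```text
t: 27.93
tool_pos: [0.6116, -0.188, 0.0582]
orientation: [2.22, 2.222, 0.0]
force: [1.2, -0.4, -1.4]
opening: 0.053
gripper_force: 25.0
```

>>> {"op": "play_rows", "data": {"deltas": [0, 0, 0.5, 0, 44, 0, 0, 0.5, 0, 44, 0, 0, 0.5, 0, 44, 0, 0, 0, 0, 44]}}

```text
t: 28.27
tool_pos: [0.6115, -0.1879, 0.0565]
orientation: [-2.22, -2.222, 0.0]
force: [-0.2, -1.0, -2.0]
opening: 0.0533
gripper_force: 25.0
```

>>> {"op": "play_rows", "data": {"deltas": [0, 0, 0.5, 0, 44, 0, 0, 0.5, 0, 44, 0, 0, 0, 0, 44]}}

```text
t: 28.52
tool_pos: [0.6117, -0.1881, 0.0564]
orientation: [2.22, 2.222, 0.0]
force: [-2.5, 1.1, 4.0]
opening: 0.0534
gripper_force: 25.0
```

Contact. Releasing, rising and backing off.

>>> {"op": "play_rows", "data": {"deltas": [0, 0, -0.5, 0, 56, 0, 0, 0, 0, 62, 0, 0, 0, 0, 80, 0, 0, 0, 0, 80, 0, 0, 0, 0, 80]}}

```text
t: 28.93
tool_pos: [0.6116, -0.188, 0.0561]
orientation: [2.22, 2.222, 0.0]
force: [0.6, 0.2, -0.4]
opening: 0.0769
gripper_force: 0.0
```

>>> {"op": "play_rows", "data": {"deltas": [0, 0, -8, 0, 80, 0, 0, -15, 0, 80, 0, 0, -25, 0, 80, 0, 0, -30, 0, 80, 0, 0, -30, 0, 80, 0, 0, -30, 0, 80, 0, -10, -20, 0, 80, 0, -25, -10, 0, 80, 0, -35, 0, 0, 80, 0, -35, 0, 0, 80]}}

```text
t: 29.77
tool_pos: [0.5064, -0.1883, 0.2259]
orientation: [2.218, 2.221, 0.001]
force: [-1.3, -1.3, 1.4]
opening: 0.0801
gripper_force: 0.0
```

>>> {"op": "play_rows", "data": {"deltas": [0, -35, 0, 0, 80, 0, -35, 0, 0, 80, 0, -20, 0, 0, 80, 0, -8, 0, 0, 80, 0, 0, 0, 0, 80, 0, 0, 0, 0, 80]}}

```text
t: 30.27
tool_pos: [0.4093, -0.1885, 0.2249]
orientation: [2.22, 2.221, 0.001]
force: [-0.2, -0.2, -0.3]
opening: 0.0798
gripper_force: 0.0
```

```bash
python3 - <<'E'
from h import *
from plant import robot
out=[]
D=[(.6206,.1267),(.6179,.0217),(.615,-.0833),(.6121,-.1881)]
for n,(u,v) in(("top",(130,120)),("side",(200,40))):
    c=robot.read_camera(n); o=np.array((u,v)); x=cv2.resize(c["pixels"][v:v+ (140 if n=="top" else 350),u:u+(350 if n=="top" else 220)],None,fx=(s:=2 if n=="top" else 1.6),fy=s,interpolation=cv2.INTER_CUBIC)
    for d,k in zip(D,"dcba"): circ(c,x,d,.028+V[k][0],V[k][1],s,o,(0,255,0))
    out.append(x)
W=max(x.shape[1] for x in out); 
cv2.imwrite("pics/f1.png",out[0]); cv2.imwrite("pics/f2.png",out[1])
E
```

```text
(no output)
```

View pics/f1.png

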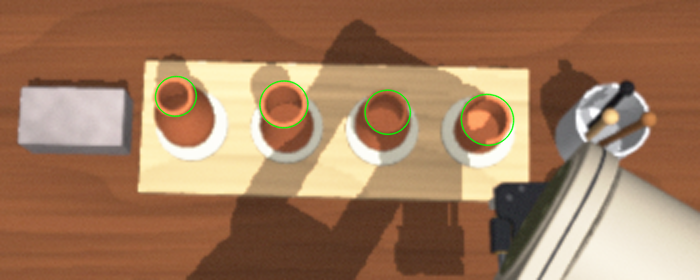

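View pics/f2.png

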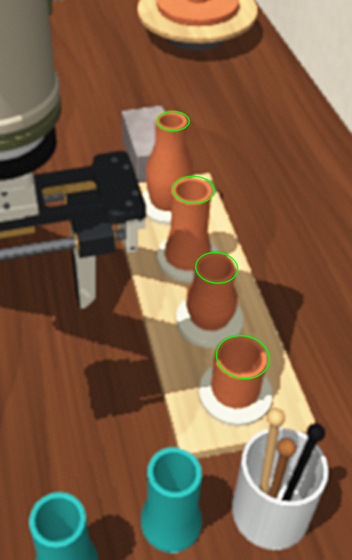

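All four rims coincide with the rims expected on the disc centres in both views. The vases stand upright, and the brick and tin are in place.

```bash
python3 -c "
from plant import robot
print(robot.close_job())"
```

```text
the job is handed in; nothing more can be done
None
```

The four vases stand upright and centred on the discs, tallest (d) by the fire brick, then c, b and a by the tin; I handed the job in at about 30 s, and it returned no verdict.

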